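# Fold down the strip cutter's guard and lock it with its quarter-turn thumbscrew

### The arm

A 7-joint arm with a two-finger parallel gripper is mounted at the origin on a cart in front of the work surface, level with it; the furniture and walls round the work are solid. World frame = base frame: x ahead of the robot, y to its left, z up, the work surface at z = 0. Lengths are in m, angles in rad, forces in N, time in s.
With the tool pointing down it reaches from about 0.425 to 0.875 m from the base axis. Payload 4.7 kg.
Tool frame: the origin (TCP) lies midway between the tips of the shut fingers; the grasp point (between the pads) lies ctrl.grasp_offset behind it (ctrl.grasp_offset is the distance from the TCP to the grasp point, in m); z points along the fingers, y is the line along which they close (so a half turn about z gives the same grasp; the last joint's range is limited). The gripper opens to 87 mm and grips with 3 to 60 N. Pads are 19 mm wide; open, the fingers measure 117 mm over their backs; the gripper's body (75 mm by 190 mm) begins 51 mm behind the grasp point.
Start: joints at [-1.174, 0.321, -0.07, 1.45, 0.023, 1.371, -0.057], TCP at [0.243, 0.603, 0.223] pointing down, gripper open.
Joint ranges: [-2.86, 2.86], [-0.3, 2.09], [-1.38, 1.24], [0.06, 2.45], [-1.56, 4.7], [0.09, 2.05], [-2.69, 2.69]. Speed limits (rad/s): [2.57, 2.57, 3.14, 3.14, 3.14, 3.14, 3.14].

### API

Orientations are given as a rotation vector (axis times angle).
In Python, from bench import ctrl gives the robot as it stands. The module is installed in compiled form; this text tells all that it offers.
- The arm moves only by the tool jog_arm, never from a script. Its argument "moves" is one flat list of numbers, 7 for each row, row after row: the shift along the tool's x, y, z in units of 30 cm (1.0 is 30 cm), then the turn, a rotation vector about the tool's x, y, z in units of 60 degrees (1.0 is 60 degrees), then the gripper's target within -1 to 1 (fully open at 1, half-way at 0, shut at -1). In form: [x, y, z, wx, wy, wz, fingers, x, y, z, wx, wy, wz, fingers, ...]. A call has exactly 8 rows; each row is the pose to reach, as a shift and turn from the pose commanded when the call began, along the tool's axes at that moment; what a row does not reach only later rows make up. A row lasts 1/8 s, in which the tool goes at most 62.5 mm and 10.7 degrees, less where a joint would pass 70% of its speed; a pose out of reach is approached as far as the arm can. A call with a number of a shift or a turn outside -1 to 1 is refused whole. A call with a gripper value outside its range is refused whole. The fingers move at their own pace and stop on an object; "newtons" is the grip in N (left out, the last holds). Time passes only in rows, so rows that repeat a pose let the fingers close, or fill a call up. It gives the time, the measured TCP pose, the force, the opening and the grip force at its end, in the units of the state.
- ctrl.get_state(): the state, without advancing time (a new reading comes with each control period).
- ctrl.get_image(name): name is "side" or "top"; returns a dict with "pixels" (400x640x3 uint8, red, green, blue), "fx", "fy", "cx", "cy" (pixels), "dist" ([k1, k2, p1, p2, k3] as OpenCV has them; the pictures are not rectified), "xyz" and "rotation" of the camera in the world. Camera axes: x right, y up, looking along -z (the intrinsics and any distortion apply to the point x, -y, -z); pixel columns grow to the right and rows downward; lengths in m; the calibration is good to about 2 mm. A picture is of the moment at which its call begins. There is no depth.
- ctrl.close_job(): hands the job in; it is judged then, once.
The state is a dict: "time": time; "joint_positions": joint angles; "qd": joint speeds; "joint_torque": joint torques, N m; "position": TCP position; "tool_rot": TCP orientation; "ft_force": force on the tool from outside, world axes, zero at the start; "torque": the same for the moment, N m; "grip_width": opening from 0.0 (shut) to 1.0 (fully open); "grip_force": force on a finger pad.
Only numpy, scipy, OpenCV 4.12 (cv2) and the standard library are available. Lean on these libraries where they do the work, as an engineer would, in place of code of your own. Each camera call takes 0.05 s, during which the arm holds its last target. There are 200 camera calls.

### The job

The hand-cranked strip cutter has been cleaned: fold its guard down until it is fully shut, shift the guard along its hinge until the hole in its tab lies over the hole in the flange below, and put the thumbscrew down through both holes until its collar sits flat on the guard. Then turn the screw a quarter turn clockwise, as far as it goes, so that it locks, and let go. Leave the onion, the salt shaker and the tin standing where they are.

Things in the scene. Friction and masses are not known exactly. Their poses are not given: they have to be found in the camera images.
- cutter: Strip cutter of stainless steel, fixed: box 172 (x) by 112 (y) by 61 mm high, crank at its -x end (reaches x -148, z 47 mm). Origin: centre of its underside, z up, x along the hinge. A flange, 90 mm along x, 5 mm thick, top at z 61, sticks out of its -y side to y -106. The guard's hinge posts (z 71) are at +y. The guard's tab has the same keyhole as the flange; pass the screw through both.
- flange_hole (a point): Centre of the flange's keyhole at its top face: (0, -84, 61) mm in the cutter's frame, axes like the cutter's. Keyhole: round, 15.2 mm across, with two notches along x, 7 mm wide, 28.4 mm over both; nothing below. Stops under the flange let the pin of a seated screw turn only clockwise seen from above, by about 90 degrees from the notches.
- guard_hinge (a point): Middle of the hinge rod: (0, 66, 64) mm in the cutter's frame, same axes; the rod runs along x. END PLAY: the guard also slides on it, 10 mm either side of the middle, between hard stops, against 1.5 N of friction, and stays put; it starts anywhere, NOT measured. Its hole is over the flange's only in mid-play: feel for a stop and come back 10 mm, or look. The screw forgives 1 mm.
- guard (a joint): Angle of the guard, rad: 0 shut (level), opens upward to 1.4; starts 0.7 to 1.25. Stiff: stays where left; up to 6 N at its free edge moves it. Steel panel 4 mm thick, mid-plane through the hinge axis, 170 mm long from hinge to free edge (toward the cutter's -y when shut; top then at z 66). 164 mm wide in x, but 80 mm from 130 mm on: this tab has the keyhole, 150 mm from the hinge.
- handle_home (a point): Where the middle of the guard's grab handle is when the guard is shut and in mid-play (fixed to the cutter, does not move): (0, -34, 92) mm in its frame, same axes. The handle is a bar 72 mm along x, 10 mm thick (y), z 86 to 98 when shut, on two legs; pinch it from above. Between it and the hinge the feed slot's collar stands 12 mm high, 27 to 65 mm from the hinge.
- thumbscrew: Loose quarter-turn thumbscrew, 60 g, 50 mm high, standing upright on its nose. Origin: centre of the nose's flat tip, z up toward the head. Nose bevelled from 9 mm across (tip) to 14 mm at z 5; shank 14 mm; cross pin along its x, 5 mm thick, 26 mm long, centred at z 7.8; collar 30 mm across, z 22 to 26; wing above. Seated, the collar rests on the guard, origin at z 44 mm in the cutter's frame.
- screw_wing (a point): Centre of the thumbscrew's black wing, z 38 mm above its tip, axes like the screw's. Wing: 28 mm along x, 8 mm thick in y, z 26 to 50; grip its flat faces, fingertips above the collar. It shows the pin's direction (x), which must lie along the keyhole's notches within 4 degrees, either way round, to go in; locked at the stop, it lies along the cutter's y.
- pin_end (a point): One end of the thumbscrew's cross pin, at (13, 0, 7.8) mm in the screw's frame, axes like the screw's: the way it moves round shows which way the screw is turned.
- onion: Brown onion 71 mm across and 72 mm high, standing on the worktop to the right; origin at its underside. A bystander.
- salt_shaker: Glass salt shaker with a grey cap, 44 mm across, 90 mm high, standing on the worktop to the right, in one of two places that it and the thumbscrew share out at random; origin at its underside. A bystander.
- tin_tuna: Flat tin 86 mm across, 40 mm high, standing on the worktop to the left; origin at its underside. A bystander.

How it is judged:
By the outcome, as a careful person would: the job done as asked, in the order asked, and still so for the second after the job is handed in, with the robot touching nothing.
It also fails if it takes over 58 s, if anything falls off the work surface, if the arm or the gripper's body presses on something with over 40 N, if the wrist force passes 120 N, or if a joint passes its speed limit or range.

## Working session

There is one attempt and no reset: what is moved stays moved. The work goes in short steps, Python scripts to look and compute and a tool call to move; the robot and the scene stay as the last step left them, time stands still between calls to the robot, and variables do not carry over. Pictures are saved under pics/ and viewed, at most 10 in all, crops included, and the job is handed in when it is done.

Besides the shell and the picture viewer there is one more tool, called after "Emit:" as name(argument=value, ...) on one line, values as JSON. jog_arm: Moves the arm, as the interface text tells. Its arguments: {"type":"object","properties":{"moves":{"type":"array"},"newtons":{"type":"number"}},"required":["moves"]}

```bash
mkdir -p pics
cat > h.py <<'E'
import numpy as np, cv2
from scipy.spatial.transform import Rotation as R
from bench import ctrl
np.set_printoptions(precision=4,suppress=True)
def get(n):
    im=ctrl.get_image(n); r=np.array(im["rotation"],float)
    im["R"]=r if r.shape==(3,3) else (R.from_rotvec(r).as_matrix() if r.size==3 else R.from_quat(r).as_matrix())
    im["K"]=np.array([[im["fx"],0,im["cx"]],[0,im["fy"],im["cy"]],[0,0,1.]]); return im
def save(im,f,crop=None,s=1):
    p=im["pixels"][:,:,::-1]
    if crop: p=p[crop[1]:crop[3],crop[0]:crop[2]]
    cv2.imwrite("pics/"+f,cv2.resize(p,None,fx=s,fy=s,interpolation=cv2.INTER_CUBIC))
def ray(im,uv):
    q=cv2.undistortPoints(np.array([[uv]],float),im["K"],np.array(im["dist"],float))[0,0]
    d=im["R"]@np.array([q[0],-q[1],-1.]); return np.array(im["xyz"],float),d/np.linalg.norm(d)
def onz(im,uv,z):
    o,d=ray(im,uv); return o+d*(z-o[2])/d[2]
def tri(a,ua,b,ub):
    o1,d1=ray(a,ua);o2,d2=ray(b,ub)
    s=np.linalg.lstsq(np.c_[d1,-d2],o2-o1,rcond=None)[0]
    p,q=o1+s[0]*d1,o2+s[1]*d2; return (p+q)/2,np.linalg.norm(p-q)
def proj(im,P):
    c=(np.atleast_2d(P)-np.array(im["xyz"]))@im["R"]; c=c*[1,-1,-1]
    return cv2.projectPoints(c,np.zeros(3),np.zeros(3),im["K"],np.array(im["dist"],float))[0][:,0]
E
python3 - <<'E'
from h import *
for n in("side","top"):
    im=get(n);save(im,n+"0.png");print(n,im["xyz"],im["R"],im["K"],im["dist"])
print(ctrl.get_state(),ctrl.grasp_offset)
E
```

```text
side [0.4706 0.8982 0.8454] [[-0.9982  0.0409 -0.0444]
 [-0.0602 -0.638   0.7677]
 [ 0.003   0.769   0.6393]] [[425.084    0.     323.9732]
 [  0.     425.084  200.7382]
 [  0.       0.       1.    ]] [0.0383 0.     0.     0.     0.    ]
top [0.2752 0.0045 1.3531] [[ 0.0182  0.9841 -0.1766]
 [-0.9998  0.0186  0.0003]
 [ 0.0036  0.1766  0.9843]] [[459.2815   0.     322.4021]
 [  0.     459.2815 202.4964]
 [  0.       0.       1.    ]] [0.0023 0.     0.     0.     0.    ]
{'time': 0.1, 'joint_positions': array([-1.1739,  0.3217, -0.0701,  1.4516,  0.0226,  1.3708, -0.0569]), 'qd': array([ 0.0009, -0.0018, -0.0003, -0.0023,  0.0002,  0.0002, -0.0014]), 'joint_torque': array([ -0.0006, -49.2567,  -0.4059, -31.34  ,  -0.0642,   0.0394,
         0.0001]), 'position': array([0.2426, 0.6025, 0.2216]), 'tool_rot': array([-0.5976, -3.084 ,  0.0027]), 'ft_force': array([-0.1021,  0.3607, -0.2689]), 'torque': array([0.015 , 0.0029, 0.0023]), 'grip_force': 0.0, 'grip_width': 0.998169066903364} 0.0187
```

View pics/side0.png

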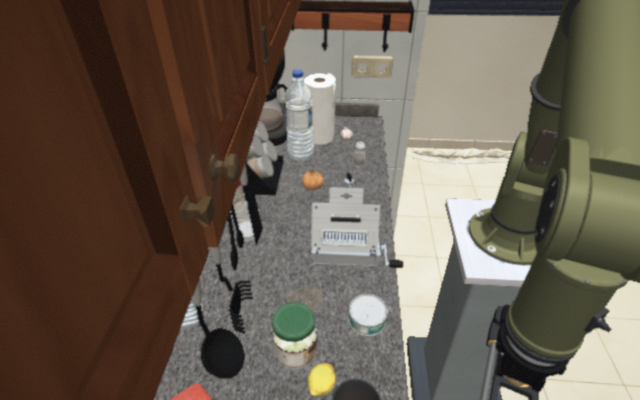

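View pics/top0.png

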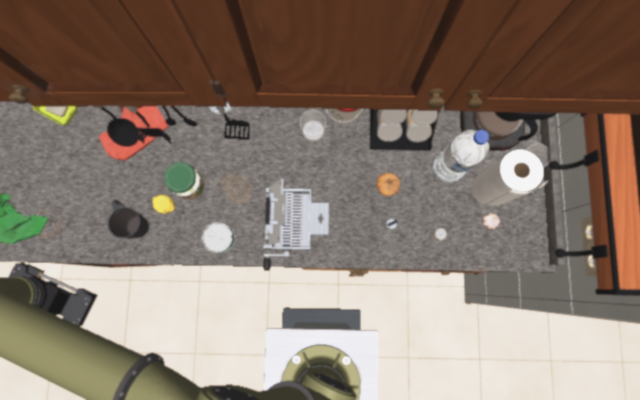

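The side view shows the open guard at about (345,220), the flange at (347,195), the screw at (349,180) and the shaker at (360,152). In the top view the cutter is at about (295,215), the flange at (320,218), the screw at (391,224), the shaker at (441,234) and the crank at (267,264). Next I'll zoom in on both.

Run:
```python
from h import *
a=cv2.imread("pics/side0.png")[165:275,300:410];b=cv2.imread("pics/top0.png")[170:275,255:405]
A=cv2.resize(a,(396*2//2,396),interpolation=2);A=cv2.resize(a,None,fx=5,fy=5,interpolation=2)[:, :]
B=cv2.resize(b,None,fx=5,fy=5,interpolation=2)
cv2.imwrite("pics/sc.png",A);cv2.imwrite("pics/tc.png",B)
```

```text
(no output)
```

View pics/sc.png

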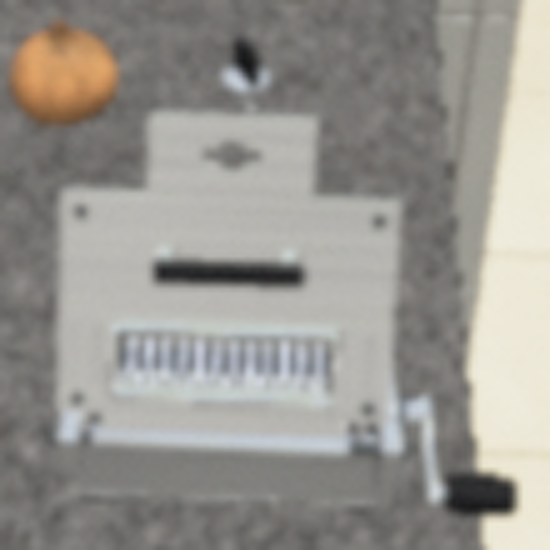

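View pics/tc.png

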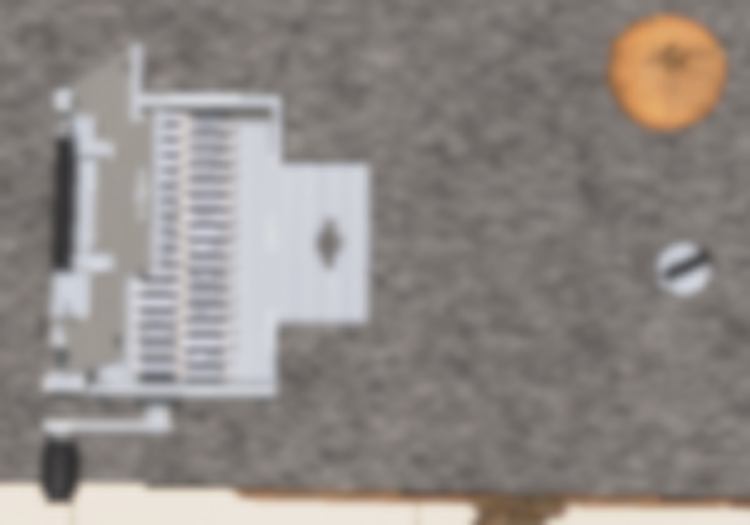

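The crops show, in full-image pixels: side guard-tab hole about (346.2,195.8), handle ends (331,219.4) to (360.6,220) and wing (348.6,175). In the top view the flange hole is at (320.8,218.4) and the collar at (391.8,223.8), with the wing diagonal. The handle is at column 268.3, rows 197.6 to 224.

Run:
```python
from h import *
s=get("side");t=get("top")
def blob(im,box,f):
    x0,y0,x1,y1=box;p=im["pixels"][y0:y1,x0:x1].astype(float)
    w=f(p); v,u=np.nonzero(w>0); ww=w[v,u]; c=np.array([(u*ww).sum(),(v*ww).sum()])/ww.sum()
    C=np.cov(np.c_[u,v].T,aweights=ww); e,V=np.linalg.eigh(C); return c+[x0,y0],np.sqrt(e),V[:,1]
dark=lambda T:(lambda p:np.clip(T-p.max(2),0,None))
bright=lambda T:(lambda p:np.clip(p.min(2)-T,0,None))
# screw
wt=blob(t,(383,216,402,232),dark(75)); ws=blob(s,(343,170,356,185),dark(60))
ct=blob(t,(383,216,402,232),bright(150));cs=blob(s,(340,172,358,188),bright(150))
print("wing",wt,ws);print("collar",ct,cs)
print("wing tri",tri(t,wt[0],s,ws[0]),"onz.038",onz(t,wt[0],.045),onz(s,ws[0],.038));print("collar tri",tri(t,ct[0],s,cs[0]),onz(t,ct[0],.026))
c,e,v=wt;a,b=onz(t,c+4*v,.05),onz(t,c-4*v,.05);print("wing dir deg",np.degrees(np.arctan2(*(a-b)[[1,0]])))
# flange
ft=blob(t,(315,213,327,224),dark(140));print("hole",ft)
for n,uv in dict(hole=ft[0],c1=(284/5+255,163/5+170),c2=(369/5+255,163/5+170),c3=(369/5+255,323/5+170),c4=(280/5+255,323/5+170)).items(): print(n,onz(t,uv,.061))
# handle, black
hs=blob(s,(328,214,364,226),dark(80));ht=blob(t,(263,194,273,228),dark(70))
print("handle",hs,ht,tri(t,ht[0],s,hs[0]))
# crank knob, tab hole
print("tabhole side",blob(s,(338,190,354,201),dark(140)))
ks=blob(s,(386,255,406,270),dark(60));kt=blob(t,(262,255,273,272),dark(70));print("knob",tri(t,kt[0],s,ks[0]))
# onion, shaker, tin rough on table
for n,uv in dict(onion=(388,184),shaker=(441,234),tin=(217,237)).items():print(n,onz(t,uv,.05))
```

```text
<stdin>:5: RuntimeWarning: invalid value encountered in divide
Traceback (most recent call last):
ZeroDivisionError: Weights sum to zero, can't be normalized
```

```bash
cat >> h.py <<'E'
def blob(im,box,dark,frac=.5):
    """weighted centroid of pixels darker/brighter than a level frac of the way between extreme and median"""
    x0,y0,x1,y1=box;p=im["pixels"][y0:y1,x0:x1].mean(2)
    m=np.median(p);ex=p.min() if dark else p.max();T=m+frac*(ex-m)
    w=np.clip((T-p) if dark else (p-T),0,None)
    n,L,st,_=cv2.connectedComponentsWithStats((w>0).astype(np.uint8)); w=w*(L==1+np.argmax(st[1:,4]))
    v,u=np.nonzero(w); ww=w[v,u]; c=np.array([(u*ww).sum(),(v*ww).sum()])/ww.sum()
    C=np.cov(np.c_[u,v].T,aweights=ww); e,V=np.linalg.eigh(C); return c+[x0,y0],np.sqrt(e),V[:,1]
E
python3 - <<'E'
from h import *
s=get("side");t=get("top")
wt=blob(t,(383,216,402,232),1); ws=blob(s,(343,170,356,185),1)
ct=blob(t,(383,216,402,232),0,.3);cs=blob(s,(340,172,358,188),0)
print("wing",wt,ws);print("collar",ct,cs)
print("wing tri",tri(t,wt[0],s,ws[0]),"onz",onz(t,wt[0],.045),onz(s,ws[0],.038));print("collar tri",tri(t,ct[0],s,cs[0]),onz(t,ct[0],.026))
c,e,v=wt;a,b=onz(t,c+4*v,.05),onz(t,c-4*v,.05);print("wing dir deg",np.degrees(np.arctan2(*(a-b)[[1,0]])))
ft=blob(t,(315,213,327,224),1);print("hole",ft)
for n,uv in dict(hole=ft[0],c1=(284/5+255,163/5+170),c2=(369/5+255,163/5+170),c3=(369/5+255,323/5+170),c4=(280/5+255,323/5+170)).items(): print(n,onz(t,uv,.061))
hs=blob(s,(328,214,364,226),1);ht=blob(t,(264,194,273,228),1)
print("handle",hs,ht,tri(t,ht[0],s,hs[0]))
print("tabhole side",blob(s,(338,190,354,201),1))
ks=blob(s,(386,255,406,270),1);kt=blob(t,(260,255,275,272),1);print("knob",tri(t,kt[0],s,ks[0]))
for n,uv in dict(onion=(388,184),shaker=(441,234),tin=(217,237)).items():print(n,onz(t,uv,.05))
E
```

```text
wing (array([393.347 , 221.9566]), array([0.4034, 2.5635]), array([-0.8874,  0.461 ])) (array([348.6981, 176.3481]), array([0.8362, 1.6105]), array([0.3915, 0.9202]))
collar (array([392.6028, 226.1446]), array([0.92  , 2.0146]), array([-0.9217,  0.3879])) (array([346.4845, 180.674 ]), array([0.6646, 1.3007]), array([-0.7612, -0.6485]))
wing tri (array([ 0.4567, -0.202 ,  0.0355]), np.float64(0.0031186231161991016)) onz [ 0.457  -0.2007  0.045 ] [ 0.4553 -0.198   0.038 ]
collar tri (array([ 0.4553, -0.2041,  0.0143]), np.float64(0.012922575741203056)) [ 0.4473 -0.2014  0.026 ]
wing dir deg 118.37185008029856
hole (array([320.2206, 218.264 ]), array([0.8675, 1.5846]), array([-0.0365,  0.9993]))
hole [0.4614 0.0095 0.061 ]
c1 [0.5062 0.0344 0.061 ]
c2 [ 0.5071 -0.0142  0.061 ]
c3 [ 0.4153 -0.0156  0.061 ]
c4 [0.4144 0.0346 0.061 ]
handle (array([345.3336, 219.358 ]), array([0.8851, 8.01  ]), array([-0.9995, -0.0323])) (array([266.9716, 210.4893]), array([0.833 , 6.7524]), array([-0.0373,  0.9993])) (array([0.4636, 0.1488, 0.1667]), np.float64(0.0011171606778947961))
tabhole side (array([346.123 , 195.7132]), array([1.0036, 2.0063]), array([-0.999 , -0.0452]))
knob (array([0.333 , 0.1599, 0.032 ]), np.float64(0.002180704773213937))
onion [ 0.5672 -0.1854  0.05  ]
shaker [ 0.4242 -0.3355  0.05  ]
tin [0.4038 0.3018 0.05  ]
```

Checks: screw height is about 0.036 (expected 0.038) and the flange is 92 mm long (expected 90). The handle's radius from the hinge is 103 mm (expected 104), so the guard is at about 1.2 rad and the cutter's axes lie along the world's. I'll move to the +y side of the raised guard with the fingers shut.

Emit:
jog_arm(moves=[-0.12, -0.1, -0.02, 0, 0, -0.05, -1, -0.24, -0.21, -0.05, 0, 0, -0.1, -1, -0.36, -0.31, -0.07, 0, 0, -0.15, -1, -0.48, -0.42, -0.09, 0, 0, -0.2, -1, -0.6, -0.52, -0.11, 0, 0, -0.25, -1, -0.72, -0.63, -0.13, 0, 0, -0.3, -1, -0.84, -0.73, -0.13, 0, 0, -0.34, -1, -0.95, -0.83, -0.13, 0, 0, -0.365, -1], newtons=40)

```text
time: 1.3
position: [0.4149, 0.2639, 0.2619]
tool_rot: [0.0, 3.141, 0.001]
ft_force: [0.9, 1.0, -0.5]
grip_width: 0.171
grip_force: 0.0
```

Emit:
jog_arm(moves=[-0.08, -0.17, 0, 0, 0, 0, -1, -0.155, -0.345, 0, 0, 0, 0, -1, -0.155, -0.38, 0.1, 0, 0, 0, -1, -0.155, -0.4, 0.2, 0, 0, 0, -1, -0.155, -0.435, 0.207, 0, 0, 0, -1, -0.155, -0.467, 0.207, 0, 0, 0, -1, -0.155, -0.5, 0.222, 0, 0, 0, -1, -0.155, -0.535, 0.238, 0, 0, 0, -1])

```text
time: 2.3
position: [0.4616, 0.1052, 0.1914]
tool_rot: [0.0, 3.139, 0.003]
ft_force: [0.2, 1.0, 4.0]
grip_width: 0.006
grip_force: 1.5
```

Emit:
jog_arm(moves=[0, -0.071, 0.047, 0, 0, 0, -1, 0, -0.131, 0.106, 0, 0, 0, -1, 0, -0.18, 0.175, 0, 0, 0, -1, 0, -0.217, 0.25, 0, 0, 0, -1, 0, -0.24, 0.332, 0, 0, 0, -1, 0, -0.248, 0.405, 0, 0, 0, -1, 0, -0.248, 0.42, 0, 0, 0, -1, 0, -0.248, 0.425, 0, 0, 0, -1])

```text
time: 3.3
position: [0.4611, 0.0293, 0.0637]
tool_rot: [0.001, 3.141, -0.002]
ft_force: [-1.0, -3.6, 8.3]
grip_width: 0.003
grip_force: 4.0
```

Emit:
jog_arm(moves=[0, 0, 0.015, 0, 0, 0, -1, 0, 0, 0.015, 0, 0, 0, -1, 0, 0, -0.1, 0, 0, 0, -1, 0, 0, -0.25, 0, 0, 0, -0.45, 0, 0.1, -0.25, 0, 0, 0, -0.45, 0, 0.1, -0.25, 0, 0, 0, -0.45, 0, 0.1, -0.25, 0, 0, 0, -0.45, 0, 0.1, -0.25, 0, 0, 0, -0.45])

```text
time: 4.3
position: [0.4603, 0.0597, 0.1374]
tool_rot: [-0.003, -3.141, 0.001]
ft_force: [-0.2, 0.7, -0.3]
grip_width: 0.271
grip_force: 0.0
```

Run:
```python
from h import *
print(ctrl.get_state()["position"],ctrl.get_state()["grip_width"])
s=get("side");t=get("top")
a=cv2.resize(s["pixels"][170:275,300:400,::-1],None,fx=5,fy=5,interpolation=2)[:,:400]
a=cv2.resize(s["pixels"][170:270,300:400,::-1],(400,400),interpolation=2)
b=cv2.resize(t["pixels"][170:270,250:350,::-1],(400,400),interpolation=2)
cv2.imwrite("pics/p3.png",np.hstack([a,b]))
```

```text
[0.4603 0.0597 0.1374] 0.2708757413876389
```

View pics/p3.png

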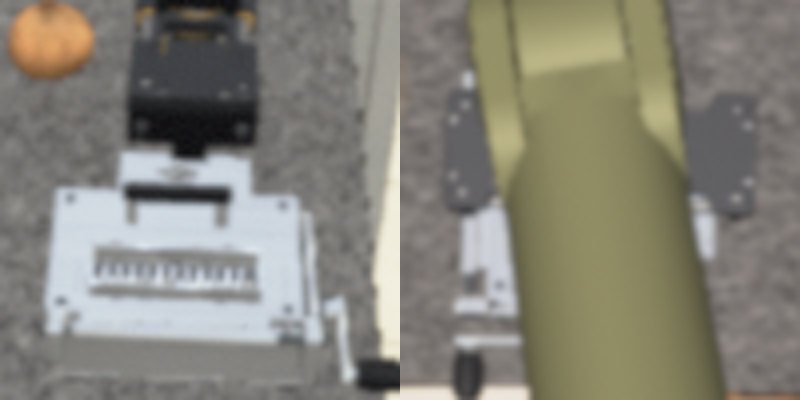

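The guard lies flat: in the side view the handle is at about (344,218), with the gripper above and behind it. I'll check where the handle is.

Run:
```python
from h import *
s=get("side")
h=blob(s,(328,213,360,224),1);print(h,onz(s,h[0],.092))
for u in(331.2-.4,357.4): print(onz(s,(u,218.2),.092))
print(proj(s,[[.4615,.059,.092],[.4615,.009,.066]]))
print(blob(s,(335,208,354,216),1,.4))
```

```text
(array([344.0786, 218.1342]), array([0.7942, 7.2263]), array([-0.9995, -0.032 ])) [0.4656 0.0618 0.092 ]
[0.5006 0.0643 0.092 ]
[0.4304 0.0598 0.092 ]
[[345.6448 217.4892]
 [345.6906 212.4206]]
(array([346.9335, 208.2982]), array([0.4752, 2.204 ]), array([-1.    , -0.0034]))
```

Emit:
jog_arm(moves=[0, 0.003, 0.07, 0, 0, 0, -0.45, 0, 0.003, 0.14, 0, 0, 0, -0.45, 0, 0.003, 0.19, 0, 0, 0, -0.45, 0, 0.003, 0.213, 0, 0, 0, -0.45, 0, 0.003, 0.213, 0, 0, 0, -0.45, 0, 0.003, 0.213, 0, 0, 0, -1, 0, 0.003, 0.213, 0, 0, 0, -1, 0, 0.003, 0.213, 0, 0, 0, -1], newtons=40)

```text
time: 5.45
position: [0.4609, 0.0597, 0.0743]
tool_rot: [0.002, 3.141, -0.003]
ft_force: [-0.5, -5.2, 2.4]
grip_width: 0.11
grip_force: 40.0
```

Emit:
jog_arm(moves=[-0.004, 0, 0, 0, 0, 0, -1, -0.007, 0, 0, 0, 0, 0, -1, -0.01, 0, 0, 0, 0, 0, -1, -0.013, 0, 0, 0, 0, 0, -1, -0.016, 0, 0, 0, 0, 0, -1, -0.016, 0, 0, 0, 0, 0, -1, -0.016, 0, 0, 0, 0, 0, -1, -0.016, 0, 0, 0, 0, 0, -1])

```text
time: 6.45
position: [0.4652, 0.0597, 0.0742]
tool_rot: [-0.002, -3.141, 0.003]
ft_force: [-2.0, -5.3, 3.8]
grip_width: 0.112
grip_force: 40.0
```

Emit:
jog_arm(moves=[-0.003, 0, 0, 0, 0, 0, -1, -0.006, 0, 0, 0, 0, 0, -1, -0.008, 0, 0, 0, 0, 0, -1, -0.008, 0, 0, 0, 0, 0, -1, -0.008, 0, 0, 0, 0, 0, -1, -0.008, 0, 0, 0, 0, 0, -1, -0.008, 0, 0, 0, 0, 0, -1, -0.008, 0, 0, 0, 0, 0, -1])

```text
time: 7.45
position: [0.4659, 0.0596, 0.0739]
tool_rot: [-0.001, -3.137, 0.004]
ft_force: [-6.1, -5.6, 5.3]
grip_width: 0.108
grip_force: 40.1
```

Emit:
jog_arm(moves=[-0.003, 0, 0, 0, 0, 0, -1, -0.005, 0, 0, 0, 0, 0, -1, -0.005, 0, 0, 0, 0, 0, -1, -0.005, 0, 0, 0, 0, 0, -1, -0.005, 0, 0, 0, 0, 0, -1, -0.005, 0, 0, 0, 0, 0, -1, -0.005, 0, 0, 0, 0, 0, -1, -0.005, 0, 0, 0, 0, 0, -1])

```text
time: 8.45
position: [0.4663, 0.0596, 0.0736]
tool_rot: [-0.001, -3.135, 0.004]
ft_force: [-7.9, -5.4, 7.8]
grip_width: 0.112
grip_force: 40.1
```

Emit:
jog_arm(moves=[0.012, 0, 0, 0, 0, 0, -1, 0.024, 0, 0, 0, 0, 0, -1, 0.036, 0, 0, 0, 0, 0, -1, 0.048, 0, 0, 0, 0, 0, -1, 0.058, 0, 0, 0, 0, 0, -1, 0.068, 0, 0, 0, 0, 0, -1, 0.075, 0, 0, 0, 0, 0, -1, 0.075, 0, 0, 0, 0, 0, -1])

```text
time: 9.45
position: [0.4476, 0.0596, 0.0743]
tool_rot: [0.002, 3.14, -0.003]
ft_force: [1.9, -6.5, 0.6]
grip_width: 0.103
grip_force: 40.0
```

Emit:
jog_arm(moves=[0.003, 0, 0, 0, 0, 0, -1, 0.006, 0, 0, 0, 0, 0, -1, 0.009, 0, 0, 0, 0, 0, -1, 0.012, 0, 0, 0, 0, 0, -1, 0.014, 0, 0, 0, 0, 0, -1, 0.014, 0, 0, 0, 0, 0, -1, 0.014, 0, 0, 0, 0, 0, -1, 0.014, 0, 0, 0, 0, 0, -1])

```text
time: 10.45
position: [0.4444, 0.0596, 0.0744]
tool_rot: [0.002, 3.138, -0.003]
ft_force: [3.3, -5.0, -1.8]
grip_width: 0.114
grip_force: 40.0
```

Emit:
jog_arm(moves=[0.003, 0, 0, 0, 0, 0, -1, 0.006, 0, 0, 0, 0, 0, -1, 0.008, 0, 0, 0, 0, 0, -1, 0.008, 0, 0, 0, 0, 0, -1, 0.008, 0, 0, 0, 0, 0, -1, 0.008, 0, 0, 0, 0, 0, -1, 0.008, 0, 0, 0, 0, 0, -1, 0.008, 0, 0, 0, 0, 0, -1])

```text
time: 11.45
position: [0.4438, 0.0597, 0.0748]
tool_rot: [0.003, 3.134, -0.002]
ft_force: [8.0, -4.5, -3.2]
grip_width: 0.107
grip_force: 40.0
```

Emit:
jog_arm(moves=[-0.01, 0, 0, 0, 0, 0, -1, -0.02, 0, 0, 0, 0, 0, -1, -0.03, 0, 0, 0, 0, 0, -1, -0.04, 0, 0, 0, 0, 0, -1, -0.048, 0, 0, 0, 0, 0, -1, -0.048, 0, 0, 0, 0, 0, -1, -0.048, 0, 0, 0, 0, 0, -1, -0.048, 0, 0, 0, 0, 0, -1])

```text
time: 12.45
position: [0.4549, 0.0596, 0.0743]
tool_rot: [0.002, 3.141, -0.003]
ft_force: [-0.6, -6.5, 3.0]
grip_width: 0.108
grip_force: 40.0
```

Emit:
jog_arm(moves=[0, 0, 0, 0, 0, 0, -0.45, 0, 0, 0, 0, 0, 0, -0.45, 0, 0, -0.1, 0, 0, 0, -0.45, 0, 0, -0.25, 0, 0, 0, -0.3, 0, 0, -0.42, 0, 0, 0, -0.1, 0, -0.2, -0.42, 0, 0, 0.17, -0.1, 0, -0.4, -0.42, 0, 0, 0.34, -0.1, 0, -0.6, -0.42, 0, 0, 0.5, -0.1])

```text
time: 13.45
position: [0.4547, -0.1194, 0.2002]
tool_rot: [0.82, 3.031, 0.002]
ft_force: [0.6, 0.4, 0.2]
grip_width: 0.451
grip_force: 0.0
```

Run:
```python
from h import *
s=get("side");t=get("top")
a=cv2.resize(s["pixels"][170:270,300:400,::-1],(400,400),interpolation=2)
b=cv2.resize(t["pixels"][170:270,250:350,::-1],(400,400),interpolation=2)
cv2.imwrite("pics/p4.png",np.hstack([a,b]))
h=blob(s,(328,213,360,224),1);print(h[0],onz(s,h[0],.092))
h=blob(s,(335,206,354,215),1,.4);print("hole s",h,onz(s,h[0],.066))
h=blob(t,(314,212,327,225),1);print("hole t",h,onz(t,h[0],.066))
h=blob(t,(290,202,312,232),1);print("handle t",h,onz(t,h[0],.098))
```

```text
[346.221  218.1994] [0.4599 0.0617 0.092 ]
hole s (array([345.0255, 206.4839]), array([0.565 , 5.5956]), array([-0.9997, -0.0232])) [ 0.4639 -0.0163  0.066 ]
hole t (array([320.2129, 218.0747]), array([0.8755, 1.6045]), array([-0.0117,  0.9999])) [0.4613 0.0095 0.066 ]
handle t (array([302.2722, 216.7734]), array([0.7124, 6.8988]), array([-0.0096,  1.    ])) [0.4593 0.059  0.098 ]
```

View pics/p4.png

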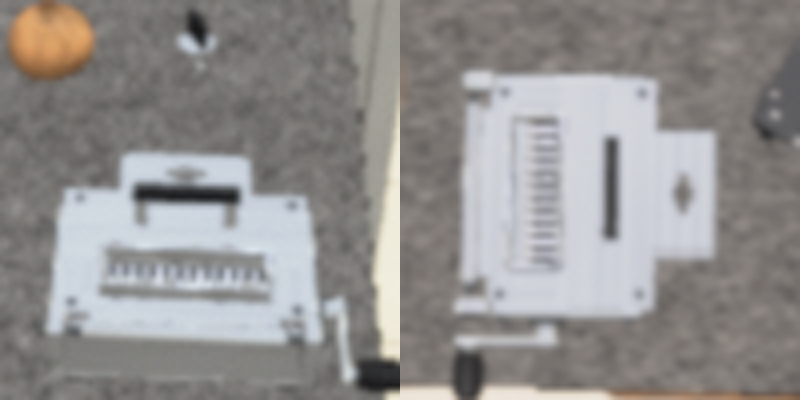

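The guard is shut and its hole lies over the flange's: the top view shows a clean dark keyhole at (320.2,218.1), matching the earlier flange hole at (320.2,218.3). Next is the cutter's yaw, from the long edges.

Run:
```python
from h import *
s=get("side");t=get("top")
g=cv2.GaussianBlur(t["pixels"].mean(2),(0,0),.6)
def edge(prof,off):  # subpixel crossing of half level, bright->dark
    T=(prof[:3].mean()+prof[-3:].mean())/2;i=np.nonzero((prof[:-1]-T)*(prof[1:]-T)<=0)[0][0];return off+i+(prof[i]-T)/(prof[i]-prof[i+1])
def fit(P):
    P=np.array(P);m=np.median(P,0);v=cv2.fitLine(P[:,:2].astype(np.float32),cv2.DIST_HUBER,0,.001,.001).ravel();return np.degrees(np.arctan2(v[1],v[0])),v[2:]
print("tab outer",fit([onz(t,(edge(g[r,324:335],324),r),.066) for r in range(206,232)]))
print("body -y edge",fit([onz(t,(edge(g[r,309:320],309),r),.066) for r in list(range(191,201))+list(range(236,247))]))
print("+x edge",fit([onz(t,(c,edge(g[183:194,c][::-1],-193)*-1),.066) for c in range(284,310)]))
print("-x edge",fit([onz(t,(c,edge(g[243:254,c],243)),.066) for c in range(292,310)]))
h=blob(s,(338,209,354,216),1,.4);print("hole s",h,onz(s,h[0],.066), onz(s,(346.1,213),.066))
ht=blob(t,(314,212,327,225),1);print(tri(t,ht[0],s,(346.1,213)),tri(t,ht[0],s,h[0]))
```

```text
tab outer (np.float32(0.36657014), array([ 0.4651, -0.0134], dtype=float32))
body -y edge (np.float32(0.5055932), array([0.432 , 0.0281], dtype=float32))
+x edge (np.float32(89.93882), array([0.5461, 0.0867], dtype=float32))
-x edge (np.float32(-88.73368), array([0.3738, 0.0638], dtype=float32))
hole s (array([345.9353, 213.8144]), array([0.9436, 1.505 ]), array([-0.9988,  0.0494])) [0.4607 0.0148 0.066 ] [0.4603 0.0114 0.066 ]
(array([0.4609, 0.0096, 0.0646]), np.float64(0.0011560362284311898)) (array([0.4613, 0.0096, 0.0616]), np.float64(0.001243869100579922))
```

Emit:
jog_arm(moves=[-0.07, -0.115, 0, 0, 0, 0.17, -0.1, -0.137, -0.231, 0, 0, 0, 0.34, -0.1, -0.137, -0.231, 0.1, 0, 0, 0.5, -0.1, -0.137, -0.231, 0.2, 0, 0, 0.527, -0.1, -0.137, -0.231, 0.3, 0, 0, 0.527, -0.1, -0.137, -0.231, 0.42, 0, 0, 0.527, -0.1, -0.137, -0.231, 0.42, 0, 0, 0.527, -0.1, -0.137, -0.231, 0.42, 0, 0, 0.527, -0.1])

```text
time: 14.65
position: [0.4565, -0.1983, 0.0748]
tool_rot: [1.607, 2.698, 0.001]
ft_force: [0.0, -0.1, 1.1]
grip_width: 0.449
grip_force: 0.0
```

Run:
```python
from h import *
st=ctrl.get_state();print(st["position"],R.from_rotvec(st["tool_rot"]).as_matrix()[:,1],st["grip_width"])
s=get("side")
save(s,"p5.png",(310,140,390,200),7)
print(proj(s,[st["position"],[.4565,-.2005,.05],[.4565,-.2005,.0]]))
```

```text
[ 0.4565 -0.1983  0.0748] [0.8792 0.4765 0.0012] 0.44881524734079414
[[348.781  166.8427]
 [348.4742 172.8253]
 [347.8583 185.2906]]
```

View pics/p5.png

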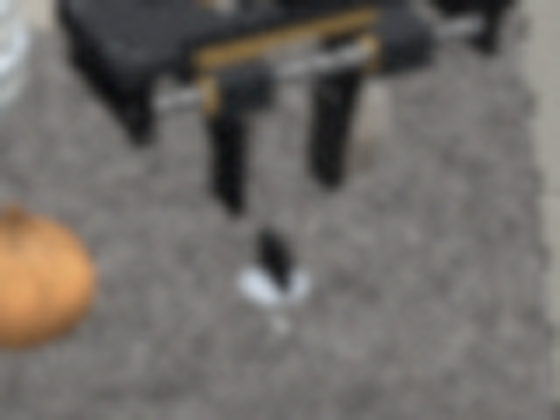

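Emit:
jog_arm(moves=[-0.003, 0, 0.05, 0, 0, 0, -0.1, -0.003, 0, 0.1, 0, 0, 0, -0.1, -0.003, 0, 0.143, 0, 0, 0, -0.1, -0.003, 0, 0.143, 0, 0, 0, -0.1, -0.003, 0, 0.143, 0, 0, 0, -1, -0.003, 0, 0.143, 0, 0, 0, -1, -0.003, 0, 0.143, 0, 0, 0, -1, -0.003, 0, 0.143, 0, 0, 0, -1], newtons=30)

```text
time: 15.7
position: [0.456, -0.1998, 0.0311]
tool_rot: [1.61, 2.697, 0.001]
ft_force: [-0.8, -0.2, -0.4]
grip_width: 0.09
grip_force: 30.0
```

Emit:
jog_arm(moves=[0, 0, -0.12, 0, 0, 0, -1, 0, 0, -0.28, 0, 0, 0, -1, 0, 0, -0.463, 0, 0, 0, -1, 0.1, 0.06, -0.463, 0, 0, -0.12, -1, 0.2, 0.117, -0.463, 0, 0, -0.25, -1, 0.3, 0.175, -0.463, 0, 0, -0.4, -1, 0.404, 0.234, -0.463, 0, 0, -0.5, -1, 0.404, 0.234, -0.463, 0, 0, -0.5, -1])

```text
time: 16.7
position: [0.4599, -0.0568, 0.1696]
tool_rot: [-0.848, -3.024, -0.001]
ft_force: [0.9, -0.8, -0.8]
grip_width: 0.086
grip_force: 30.0
```

Emit:
jog_arm(moves=[0.03, 0.05, 0, 0, 0, -0.15, -1, 0.06, 0.1, 0, 0, 0, -0.3, -1, 0.09, 0.15, 0, 0, 0, -0.45, -1, 0.112, 0.189, 0, 0, 0, -0.53, -1, 0.112, 0.189, 0.08, 0, 0, -0.53, -1, 0.112, 0.189, 0.15, 0, 0, -0.53, -1, 0.112, 0.189, 0.15, 0, 0, -0.53, -1, 0.112, 0.189, 0.15, 0, 0, -0.53, -1])

```text
time: 17.7
position: [0.4617, 0.0054, 0.1255]
tool_rot: [-0.002, 3.141, -0.0]
ft_force: [-0.2, 0.8, -0.2]
grip_width: 0.09
grip_force: 30.0
```

Run:
```python
from h import *
st=ctrl.get_state();p=st["position"];M=R.from_rotvec(st["tool_rot"]).as_matrix();print(p,M[:,1],M[:,2])
s=get("side")
save(s,"p6.png",(310,165,380,225),8)
print(proj(s,[p,p-[0,0,.007],p-[0,0,.031],[.4607,.0087,.066]]))
```

```text
[0.4617 0.0054 0.1255] [-0.0013  1.     -0.    ] [ 0.001 -0.    -1.   ]
[[346.427  194.9506]
 [346.3316 196.9636]
 [346.0103 203.7477]
 [345.9811 212.3615]]
```

View pics/p6.png

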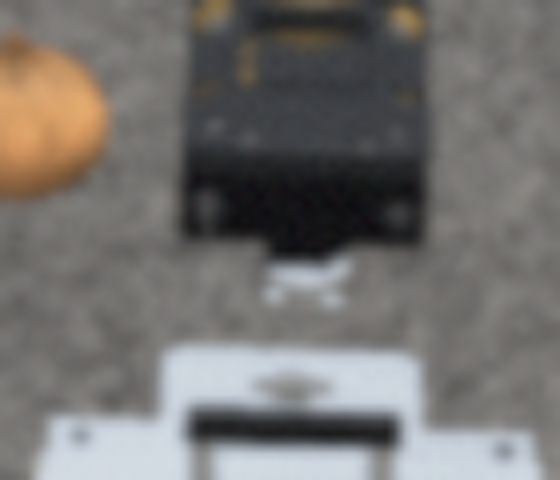

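The side view shows the screw's collar centred near u=348 and the keyhole at (345.8,212.7). The screw sits about 3 mm toward -x in the grip. I'll measure that offset.

Run:
```python
from h import *
st=ctrl.get_state();p=st["position"];print(p)
s=get("side");g=s["pixels"].mean(2)
print(g[194:206,339:358].astype(int))
for z,n in((.026-.031,"collar top"),(.024-.031,"collar"),(.0078-.031,"pin")): print(n,proj(s,[p+[0,0,z],p+[.013,0,z],p+[-.013,0,z],p+[.015,0,z],p+[-.015,0,z]])[:,0:2].round(2).tolist())
k=blob(s,(338,209,354,216),1,.4);print(k)
print(g[209:217,336:357].astype(int))
```

```text
[0.4619 0.0056 0.1257]
[[ 48  47  45  40  27  23  21  15  16  21  18  17  21  21  23  29  27  28
   26]
 [ 87  89  84  73  49  25  21  19  18  18  20  18  22  33  47  56  58  60
   57]
 [105 108 105  91  61  33  22  22  25  26  26  36  51  74  88  94  96  97
   94]
 [113 112 109  96  81  75  73  74  75  74  66  75 106 128 123 107 105 111
  111]
 [120 115 113 113 121 136 146 146 149 145 136 136 156 166 144 115 108 115
  114]
 [122 120 113 116 132 159 178 184 189 188 183 177 176 161 136 115 113 118
  119]
 [123 122 115 113 131 149 161 171 179 181 177 169 156 136 118 111 113 118
  117]
 [125 125 117 124 150 159 146 141 145 146 148 159 158 136 114 111 116 119
  122]
 [126 126 121 124 144 152 137 127 128 131 136 160 170 148 120 117 121 121
  125]
 [122 123 123 120 126 130 125 123 123 126 127 137 143 133 122 123 123 122
  125]
 [112 116 122 121 119 118 117 116 118 118 119 122 122 123 120 120 122 122
  120]
 [106 111 120 123 118 118 119 119 117 118 120 121 119 120 115 115 116 116
  114]]
collar top [[346.28, 196.36], [341.46, 196.17], [351.1, 196.55], [340.72, 196.14], [351.84, 196.58]]
col
[... 283 characters left out ...]
6 206 205 201 198 198 198 199 199 197 195 194 193 191 192 192
  191 189 186]
 [212 213 212 213 211 212 212 210 208 205 206 207 209 210 211 211 211 210
  209 210 210]
 [214 214 213 214 213 210 207 204 195 188 186 190 199 205 208 210 212 213
  212 211 213]
 [215 213 214 215 211 197 181 175 167 162 159 162 169 179 185 198 211 214
  215 214 213]
 [213 213 213 213 209 192 169 156 146 141 138 137 147 158 166 187 206 213
  214 214 213]
 [203 204 202 203 202 198 185 171 151 138 130 131 150 170 183 196 208 211
  211 211 212]
 [158 158 157 159 167 172 170 163 150 141 137 141 154 175 187 193 198 197
  198 200 200]
 [ 96  95  95  97 106 114 115 112 109 105 105 106 116 129 136 137 138 139
  142 145 147]]
```

Emit:
jog_arm(moves=[-0.007, 0.013, 0, 0, 0, 0, -1, -0.007, 0.013, 0.04, 0, 0, 0, -1, -0.007, 0.013, 0.08, 0, 0, 0, -1, -0.007, 0.013, 0.08, 0, 0, 0, -1, -0.007, 0.013, 0.08, 0, 0, 0, -1, -0.007, 0.013, 0.08, 0, 0, 0, -1, -0.007, 0.013, 0.08, 0, 0, 0, -1, -0.007, 0.013, 0.08, 0, 0, 0, -1])

```text
time: 18.8
position: [0.4634, 0.01, 0.101]
tool_rot: [-0.004, 3.141, 0.0]
ft_force: [-0.3, 0.0, -1.0]
grip_width: 0.091
grip_force: 30.0
```

Run:
```python
from h import *
st=ctrl.get_state();p=st["position"];M=R.from_rotvec(st["tool_rot"]).as_matrix();print(p,M[:,1],st["ft_force"])
s=get("side");g=s["pixels"].mean(2)
print(g[198:216,338:358].astype(int))
print(proj(s,[p+[0,0,-.0232],p+[0,0,-.031]]))
```

```text
[0.4634 0.01   0.101 ] [-0.0026  1.      0.0002] [-0.2784  0.0078 -1.0005]
[[ 22  23  21  16  19  17  19  21  20  16  19  21  18  21  19  21  21  21
   21  27]
 [ 22  18  18  16  18  17  22  20  19  17  17  19  17  16  17  19  21  16
   22  42]
 [ 21  15  20  19  21  19  19  21  20  21  19  17  17  16  18  18  14  18
   30  50]
 [ 19  18  19  18  19  22  21  20  21  18  17  23  23  19  18  18  23  20
   27  46]
 [ 23  23  21  23  18  20  18  17  18  19  22  21  17  21  20  15  19  19
   24  37]
 [ 47  49  51  45  35  26  21  17  24  21  12  19  23  30  34  33  30  28
   30  38]
 [ 88  90  89  81  59  33  26  22  26  22  23  33  51  68  73  65  57  58
   60  62]
 [106 104 103  97  81  76  75  74  67  56  58  73 107 130 121 102  92  93
   95  97]
 [115 114 116 113 118 135 145 145 137 127 125 135 159 171 149 116 105 107
  108 108]
 [133 136 137 132 138 160 179 186 184 182 179 178 180 167 141 116 112 112
  112 109]
 [178 177 177 170 163 169 173 175 178 181 181 178 174 160 149 142 143 141
  136 132]
 [205 205 205 200 193 185 166 148 147 149 156 172 190 192 191 192 193 189
  188 186]
 [213 213 211 206 195 183 159 135 127 132 142 173 199 208 210 213 210 210
  210 209]
 [215 214 211 206 196 186 162 134 125 128 142 174 200 209 213 214 213 213
  215 213]
 [217 215 212 196 179 170 154 134 121 124 139 164 184 199 210 215 215 215
  213 214]
 [213 214 209 192 172 156 142 130 122 125 141 158 167 187 207 213 215 215
  215 215]
 [203 203 203 198 187 172 153 136 126 130 151 171 184 196 208 212 213 213
  213 215]
 [159 159 167 172 173 161 150 141 136 140 156 176 188 193 199 199 201 200
  201 200]]
[[345.141  209.4251]
 [345.0429 211.5543]]
```

Screw shank is centred at u≈346.2, matching the keyhole at about 346.1. I'll start the insertion.

Emit:
jog_arm(moves=[0, 0, 0.01, 0, 0, 0, -1, 0, 0, 0.02, 0, 0, 0, -1, 0, 0, 0.03, 0, 0, 0, -1, 0, 0, 0.035, 0, 0, 0, -1, 0, 0, 0.04, 0, 0, 0, -1, 0, 0, 0.045, 0, 0, 0, -1, 0, 0, 0.045, 0, 0, 0, -1, 0, 0, 0.045, 0, 0, 0, -1])

```text
time: 19.85
position: [0.4633, 0.01, 0.0873]
tool_rot: [-0.004, 3.142, 0.0]
ft_force: [-0.5, -0.0, -1.8]
grip_width: 0.089
grip_force: 30.0
```

Emit:
jog_arm(moves=[0, 0, 0.008, 0, 0, 0, -1, 0, 0, 0.016, 0, 0, 0, -1, 0, 0, 0.024, 0, 0, 0, -1, 0, 0, 0.032, 0, 0, 0, -1, 0, 0, 0.038, 0, 0, 0, -1, 0, 0, 0.042, 0, 0, 0, -1, 0, 0, 0.042, 0, 0, 0, -1, 0, 0, 0.042, 0, 0, 0, -1])

```text
time: 20.85
position: [0.4633, 0.0099, 0.0746]
tool_rot: [-0.004, 3.141, -0.0]
ft_force: [1.3, -0.7, -1.7]
grip_width: 0.087
grip_force: 30.0
```

Still almost no force. I'll press down gently to feel the seat.

Emit:
jog_arm(moves=[0, 0, 0.003, 0, 0, 0, -1, 0, 0, 0.006, 0, 0, 0, -1, 0, 0, 0.009, 0, 0, 0, -1, 0, 0, 0.011, 0, 0, 0, -1, 0, 0, 0.011, 0, 0, 0, -1, 0, 0, 0.011, 0, 0, 0, -1, 0, 0, 0.011, 0, 0, 0, -1, 0, 0, 0.011, 0, 0, 0, -1])

```text
time: 21.85
position: [0.4637, 0.0099, 0.0721]
tool_rot: [-0.004, 3.141, 0.001]
ft_force: [-0.8, -2.3, 6.5]
grip_width: 0.09
grip_force: 30.0
```

Emit:
jog_arm(moves=[0, -0.0015, 0, 0, 0, 0.14, -1, 0, -0.003, 0, 0, 0, 0.28, -1, 0.001, -0.0045, 0, 0, 0, 0.42, -1, 0.0015, -0.0055, 0, 0, 0, 0.56, -1, 0.0025, -0.007, 0, 0, 0, 0.7, -1, 0.004, -0.008, 0, 0, 0, 0.85, -1, 0.005, -0.009, 0, 0, 0, 1, -1, 0.005, -0.009, 0, 0, 0, 1, -1])

```text
time: 22.85
position: [0.4621, 0.0073, 0.072]
tool_rot: [1.569, 2.721, 0.001]
ft_force: [-0.5, -0.6, 6.9]
grip_width: 0.086
grip_force: 30.0
```

Run:
```python
from h import *
st=ctrl.get_state();M=R.from_rotvec(st["tool_rot"]).as_matrix();print(M[:,1],np.degrees(np.arctan2(M[1,1],M[0,1])),st["torque"],st["ft_force"],st["joint_positions"])
```

```text
[0.8654 0.501  0.0008] 30.069450114162493 [-0.2902  0.2384 -0.0257] [-0.5233 -0.5908  6.88  ] [-0.584   0.0529  0.5272  2.0938 -0.0321  1.0017  0.4848]
```

Emit:
jog_arm(moves=[0, -0.0015, 0, 0, 0, 0.12, -1, 0.0005, -0.003, 0, 0, 0, 0.24, -1, 0.001, -0.004, 0, 0, 0, 0.36, -1, 0.0015, -0.005, 0, 0, 0, 0.46, -1, 0.0015, -0.0055, 0, 0, 0, 0.52, -1, 0.0015, -0.0055, 0, 0, 0, 0.54, -1, 0.0015, -0.0055, 0, 0, 0, 0.54, -1, 0.0015, -0.0055, 0, 0, 0, 0.54, -1])

```text
time: 23.85
position: [0.4609, 0.0069, 0.0721]
tool_rot: [2.264, 2.177, 0.002]
ft_force: [0.2, -1.6, 6.1]
grip_width: 0.088
grip_force: 30.0
```

Run:
```python
from h import *
st=ctrl.get_state();M=R.from_rotvec(st["tool_rot"]).as_matrix();print(np.degrees(np.arctan2(M[1,1],M[0,1])),st["torque"],st["ft_force"])
```

```text
-2.24649489524157 [-0.3477  0.0495  0.0644] [ 0.1577 -1.558   6.0583]
```

Emit:
jog_arm(moves=[0, 0, 0, 0, 0, 0.03, -1, 0, 0, 0, 0, 0, 0.06, -1, 0, 0, 0, 0, 0, 0.08, -1, 0, 0, 0, 0, 0, 0.08, -1, 0, 0, 0, 0, 0, 0.08, -1, 0, 0, 0, 0, 0, 0.08, -1, 0, 0, 0, 0, 0, 0.08, -1, 0, 0, 0, 0, 0, 0.08, -1])

```text
time: 24.85
position: [0.4609, 0.0069, 0.0721]
tool_rot: [2.352, 2.081, 0.002]
ft_force: [0.2, -2.1, 5.1]
grip_width: 0.092
grip_force: 30.1
```

Run:
```python
from h import *
st=ctrl.get_state();M=R.from_rotvec(st["tool_rot"]).as_matrix();print(np.degrees(np.arctan2(M[1,1],M[0,1])),st["torque"],st["ft_force"])
```

```text
-6.995069025381072 [-0.3433  0.0605  0.2414] [ 0.1603 -2.1264  5.1117]
```

Emit:
jog_arm(moves=[0, 0, 0, 0, 0, -0.04, -1, 0, 0, 0, 0, 0, -0.04, -0.3, 0, 0, 0, 0, 0, -0.04, -0.1, 0, 0, 0, 0, 0, -0.04, -0.1, 0, 0, -0.1, 0, 0, -0.04, -0.1, 0, 0, -0.25, 0, 0, -0.04, -0.1, 0, 0, -0.42, 0, 0, -0.04, -0.1, 0, 0, -0.55, 0, 0, -0.04, -0.1])

```text
time: 25.85
position: [0.4603, 0.0069, 0.2384]
tool_rot: [2.31, 2.129, 0.002]
ft_force: [-0.4, 0.9, 0.4]
grip_width: 0.45
grip_force: 0.0
```

Emit:
jog_arm(moves=[-0.15, 0, 0, 0, 0, 0, -0.1, -0.3, 0, 0, 0, 0, 0, -0.1, -0.45, 0, 0, 0, 0, 0, -0.1, -0.6, 0, 0, 0, 0, 0, -0.1, -0.75, 0, 0, 0, 0, 0, -0.1, -0.75, 0, 0, 0, 0, 0, -0.1, -0.75, 0, 0, 0, 0, 0, -0.1, -0.75, 0, 0, 0, 0, 0, -0.1])

```text
time: 26.85
position: [0.4422, -0.216, 0.2361]
tool_rot: [-2.307, -2.132, -0.0]
ft_force: [-0.5, -0.4, 1.1]
grip_width: 0.452
grip_force: 0.0
```

Run:
```python
from h import *
st=ctrl.get_state();print(st["position"],st["time"])
s=get("side");t=get("top")
a=cv2.resize(s["pixels"][180:240,310:380,::-1],(400,343),interpolation=2)
b=cv2.resize(t["pixels"][188:248,280:350,::-1],(400,343),interpolation=2)
cv2.imwrite("pics/p7.png",np.hstack([a,b]))
w=blob(t,(314,211,328,226),1);c,e,v=w;A,B=onz(t,c+4*v,.092),onz(t,c-4*v,.092);print(w,np.degrees(np.arctan2(*(A-B)[[1,0]])),onz(t,c,.092))
```

```text
[ 0.4422 -0.216   0.2361] 26.85
(array([320.1775, 217.2018]), array([0.7298, 2.3022]), array([-0.9964, -0.0853])) 86.13003004688109 [0.4599 0.0096 0.092 ]
```

View pics/p7.png

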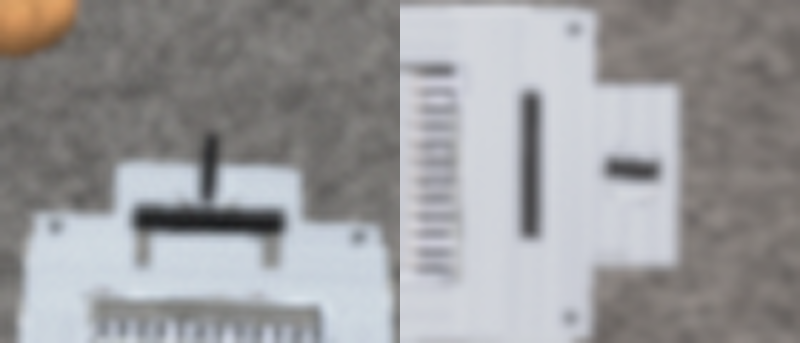

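The wing lies along the cutter's y, turned about 94° clockwise and seated upright. The guard is flat, and the gripper is well clear. I'll hand the job in.

```bash
python3 -c "
from bench import ctrl
print(ctrl.close_job())"
```

```text
the job is handed in; nothing more can be done
None
```

The guard is shut and centred on its hinge, and the thumbscrew is seated through both holes, turned clockwise to its stop and released. I handed the job in at about 27 s; it returned no verdict, and I steered clear of the onion, salt shaker and tin but did not re-check them at the end.

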